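# Pack down the tattoo station: packs on charge, machines on their stand

## Task

The session is over: put every battery pack lying on the table on charge, each in a bay of its own, by pushing the bay's spring gate back, lowering the pack flat into the bay with its brass stud towards the charger's head, and letting the gate close on it so the stud is pressed to the fixed contact; once all are in, press the start button fully down. Also lay the two tattoo machines level in the stand, each across both notches of its own cradle with the barrel centred, either way round, and leave the tub, ink bottle and carton where they are.

Things in the scene. Friction and masses are not known exactly. Their poses are not given: they have to be found in the camera images.
- charger: Grey four-bay charger, fixed. Origin on the table; +x along the bays to the raised head, z up. x -76 to 80, y -114 to 159. Flat bay floors at z = 24. Head: face with brass contacts at x = 50, back x = 80, top z = 43. Bays 1 to 4 at y = -81, -27, 27, 81; two ribs in each (5 high, 3 wide, inner edges 12 off the bay line, x -10 to 40) centre the pack. Panel (z to 34) at y = 113 to 159.
- start (a joint): Start button on the charger panel: 0 m up, 0.006 m fully down; springs back; fully down takes 5 N.
- start_top (a point): Middle of the top of the start button (white, 26 dia, in a black housing; charger x = 30, y = 136); it is pressed straight down.
- gate1 (a joint): Spring gate (black slide) of bay 1 (y = -81): 0 closed (face at charger x = -14), to 0.034 m back along -x. Spring to +x: 2.5 N closed, 5 N seated, 8 N fully back. Face 26 wide, 36 above the bay floor (17 higher than the head, so a level pack held just above the head can push it back). Seated pack: axis z = 38 to 40, stud tip on the contact at x = 50, tail on the gate at x = -30, gate 0.016.
- gate2 (a joint): Spring gate (black slide) of bay 2 (y = -27): 0 closed (face at charger x = -14), to 0.034 m back along -x. Spring to +x: 2.5 N closed, 5 N seated, 8 N fully back. Face 26 wide, 36 above the bay floor (17 higher than the head, so a level pack held just above the head can push it back). Seated pack: axis z = 38 to 40, stud tip on the contact at x = 50, tail on the gate at x = -30, gate 0.016.
- gate3 (a joint): Spring gate (black slide) of bay 3 (y = 27): 0 closed (face at charger x = -14), to 0.034 m back along -x. Spring to +x: 2.5 N closed, 5 N seated, 8 N fully back. Face 26 wide, 36 above the bay floor (17 higher than the head, so a level pack held just above the head can push it back). Seated pack: axis z = 38 to 40, stud tip on the contact at x = 50, tail on the gate at x = -30, gate 0.016.
- gate4 (a joint): Spring gate (black slide) of bay 4 (y = 81): 0 closed (face at charger x = -14), to 0.034 m back along -x. Spring to +x: 2.5 N closed, 5 N seated, 8 N fully back. Face 26 wide, 36 above the bay floor (17 higher than the head, so a level pack held just above the head can push it back). Seated pack: axis z = 38 to 40, stud tip on the contact at x = 50, tail on the gate at x = -30, gate 0.016.
- pack1: Battery pack, may be absent (None): eight-sided plain aluminium sleeve, 28 across flats, 80 long over all, 120 g, with a brass stud (10 dia, 4 long) in the middle of one end and a square black cap (28 x 28, 12 long) that stops it rolling at the other. Origin: on its axis at mid-length; x along the axis towards the stud. Lies on a flat, axis 14 above what it lies on.
- pack1_stud (a point): Tip of the brass stud of that pack, 40 from its origin along +x.
- pack2: Battery pack, may be absent (None): eight-sided plain aluminium sleeve, 28 across flats, 80 long over all, 120 g, with a brass stud (10 dia, 4 long) in the middle of one end and a square black cap (28 x 28, 12 long) that stops it rolling at the other. Origin: on its axis at mid-length; x along the axis towards the stud. Lies on a flat, axis 14 above what it lies on.
- pack2_stud (a point): Tip of the brass stud of that pack, 40 from its origin along +x.
- pack3: Battery pack, may be absent (None): eight-sided plain aluminium sleeve, 28 across flats, 80 long over all, 120 g, with a brass stud (10 dia, 4 long) in the middle of one end and a square black cap (28 x 28, 12 long) that stops it rolling at the other. Origin: on its axis at mid-length; x along the axis towards the stud. Lies on a flat, axis 14 above what it lies on.
- pack3_stud (a point): Tip of the brass stud of that pack, 40 from its origin along +x.
- pack4: Battery pack, may be absent (None): eight-sided plain aluminium sleeve, 28 across flats, 80 long over all, 120 g, with a brass stud (10 dia, 4 long) in the middle of one end and a square black cap (28 x 28, 12 long) that stops it rolling at the other. Origin: on its axis at mid-length; x along the axis towards the stud. Lies on a flat, axis 14 above what it lies on.
- pack4_stud (a point): Tip of the brass stud of that pack, 40 from its origin along +x.
- machine1: Tattoo machine (pen type): dark eight-sided metal barrel, 30 across flats and 100 long (x from -50 to +50), with a tapering black nose (36 long) at +x and at -x a square black block (30 x 30, 14 long) that stops it rolling, with a steel connector (16 dia, 8 long) behind; 160 g. Origin: on its axis at mid-barrel; x along the axis to the nose. Lying on the table its axis is 15 up.
- rest1 (a point): Cradle 1 of the stand: where the mid-barrel point of a machine is when it lies in both its notches, 66 above the table, midway between the uprights (stand y = -45).
- machine2: Tattoo machine (pen type): dark eight-sided metal barrel, 30 across flats and 100 long (x from -50 to +50), with a tapering black nose (36 long) at +x and at -x a square black block (30 x 30, 14 long) that stops it rolling, with a steel connector (16 dia, 8 long) behind; 160 g. Origin: on its axis at mid-barrel; x along the axis to the nose. Lying on the table its axis is 15 up.
- rest2 (a point): Cradle 2 of the stand: where the mid-barrel point of a machine is when it lies in both its notches, 66 above the table, midway between the uprights (stand y = 45).
- stand: Steel stand for two machines, fixed to the table: base 110 (x) x 170 (y) x 8, two cradles side by side at y = -45 and +45. Each has two uprights 6 thick, at x = -30 and +30, topped by a 90-degree V notch (bottom of the V 45 above the table, tips 23 either side and 68 above the table). Origin: on the table under its middle; x runs from notch to notch, z up.
- tub: Bystander: white lidded jelly tub, 86 dia x 100 high; origin under its middle.
- ink: Bystander: amber ink bottle with a black cap, 48 dia x 125 high; origin under its middle.
- carton: Bystander: plain cardboard carton, 120 x 85 x 50 high; origin under its middle.

How it is judged:
By the outcome, as a careful person would: the job done as asked, in the order asked, and still so for the second after the job is handed in, with the robot touching nothing.
Of pack1, pack2, pack3, pack4 only 3 to 4 are there at a start; the rules pass over those that are not, and their reading is None.
At some moment in a run one of pack1, pack2, pack3, pack4, machine1, machine2 may be knocked a few centimetres aside while the robot is not near it.
It also fails if it takes over 208 s, if anything falls off the work surface, if the arm or the gripper's body presses on something with over 40 N, if the wrist force passes 120 N, or if a joint passes its speed limit or range.

## Robot

A 6-joint arm with a two-finger parallel gripper is mounted at the origin on the work surface. World frame = base frame: x ahead of the robot, y to its left, z up, the work surface at z = 0. Lengths are in m, angles in rad, forces in N, time in s.
With the tool pointing down it reaches from about 0.4 to 0.925 m from the base axis. Payload 12.5 kg.
Tool frame: the origin (TCP) lies midway between the tips of the shut fingers; the grasp point (between the pads) lies 19 mm behind it; z points along the fingers, y is the line along which they close (so a half turn about z gives the same grasp; the last joint's range is limited). The gripper opens to 95 mm and grips with 3 to 60 N. Pads are 20 mm wide; open, the fingers measure 119 mm over their backs; the gripper's body (75 mm by 180 mm) begins 59 mm behind the grasp point.
Start: joints at [-1.279, 0.491, 1.559, -0, 1.092, -0.106], TCP at [0.242, -0.576, 0.215] pointing down, gripper open.
Joint ranges: [-3.1, 3.1], [-0.84, 2.19], [0.05, 2.79], [-1.13, 4.28], [0.06, 2.93], [-2.69, 2.69]. Speed limits (rad/s): [2.22, 2.22, 2.79, 3.14, 3.14, 3.14].

## Interface

Orientations are given as a unit quaternion [w, x, y, z].
In Python, from cell import robot, imaging, observe gives the robot as it stands (robot), with the cameras (imaging) and the readings as plain functions.
- The arm moves only by the shell command python3 nudge.py 'ROWS' [FORCE]. ROWS is rows parted by semicolons, their numbers by spaces, 1 to 10 of them, each of 5 numbers: dx, dy, dz in m, then a turn about the tool's z in rad, then the finger opening in m; each row shifts and turns the commanded pose from where the row before left it, along the tool's axes as they then stand; what a row does not reach is not made up. A row lasts 1/12 s, in which the tool goes at most 0.0417 m and 0.125 rad, less where a joint would pass 70% of its speed; a pose out of reach is approached as far as the arm can. The fingers move at their own pace and stop on an object; FORCE is the grip in N (left out, the last holds). Time passes only in rows, so rows that do not move let the fingers close. It prints the time, the measured TCP pose, the force, the opening and the grip force at its end.
- observe(): the state, without advancing time (a new reading comes with each control period).
- imaging.snapshot(name): name is "scene" or "side" or "wrist"; returns the picture (420x560x3 uint8, red, green, blue); there is no depth.
- imaging.camera_info(name): a dict with "mtx" (3x3 intrinsics, pixels), "extrinsics" (4x4, takes a point from camera to world coordinates). Camera axes: x right, y down, z forward; pixel columns grow to the right and rows downward; lengths in m; the calibration is good to about 2 mm. A picture is of the moment at which its call begins: read the wrist's pose just before it. camera_info takes no time and is no camera call; for the wrist camera it gives the pose at the moment of the call.
- robot.hand_in(): hands the job in; it is judged then, once.
The state is a dict: "clock": time; "joint_pos": joint angles; "joint_vel": joint speeds; "joint_torque": joint torques, N m; "position": TCP position; "tool_rot": TCP orientation; "ft_force": force on the tool from outside, world axes, zero at the start; "wrist_torque": the same for the moment, N m; "width": finger opening in m; "grasp_force": force on a finger pad.
Only numpy, scipy, OpenCV 4.12 (cv2) and the standard library are available. Lean on these libraries where they do the work, as an engineer would, in place of code of your own. Each camera call takes 0.05 s, during which the arm holds its last target. There are 200 camera calls.

## Working session

There is one attempt and no reset: what is moved stays moved. The work goes in short steps, Python scripts to look and compute and a shell command to move; the robot and the scene stay as the last step left them, time stands still between calls to the robot, and variables do not carry over. Pictures are saved under pics/ and viewed, at most 14 in all, crops included, and the job is handed in when it is done.

```bash
ls; mkdir -p pics
python3 - <<'E'
from cell import robot, imaging, observe
import cv2
for n in ("scene","side","wrist"):
    c=imaging.camera_info(n); print(n,c["mtx"].round(1).tolist(),c["extrinsics"].round(3).tolist())
    cv2.imwrite(f"pics/{n}0.png",imaging.snapshot(n)[:,:,::-1])
print(observe())
E
```

```text
cell.py
nudge.py
pics
  3 cell.py
  5 nudge.py
  8 total
scene [[543.3, 0.0, 283.7], [0.0, 543.3, 205.0], [0.0, 0.0, 1.0]] [[0.34, 0.766, -0.546, 1.402], [0.94, -0.269, 0.208, -0.182], [0.013, -0.584, -0.811, 1.31], [0.0, 0.0, 0.0, 1.0]]
side [[457.6, 0.0, 280.3], [0.0, 457.6, 206.7], [0.0, 0.0, 1.0]] [[0.987, -0.12, 0.107, 0.456], [-0.16, -0.662, 0.732, -0.904], [-0.017, -0.74, -0.672, 1.007], [0.0, 0.0, 0.0, 1.0]]
wrist [[355.5, 0.0, 278.3], [0.0, 355.5, 206.4], [0.0, 0.0, 1.0]] [[0.387, -0.881, -0.271, 0.319], [-0.922, -0.37, -0.113, -0.543], [-0.001, 0.293, -0.956, 0.384], [0.0, 0.0, 0.0, 1.0]]
{'clock': 0.15, 'joint_pos': array([-1.27863336e+00,  4.91413199e-01,  1.55932936e+00,  1.16424567e-05,
        1.09169658e+00, -1.05597183e-01]), 'joint_vel': array([-0.00208599, -0.00167008, -0.00240647, -0.00064516,  0.00027102,
       -0.0009672 ]), 'joint_torque': array([ 2.17264038e-03, -6.12895703e+01, -2.58279276e+01,  6.92721340e-02,
        4.72975150e-02, -7.05895604e-05]), 'position': array([ 0.24206786, -0.57601746,  0.21419404]), 'tool_rot': array([-4.21886677e-04,  9.80288901e-01,  1.97568955e-01, -3.42821248e-05]), 'ft_force': array([ 0.41349131,  0.10219419, -0.67330852]), 'wrist_torque': array([-0.0059691 , -0.02813039, -0.02747026]), 'grasp_force': 0.0, 'width': 0.09466360360807623}
```

View pics/scene0.png

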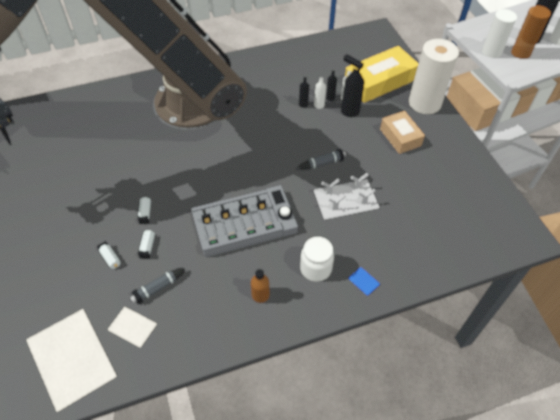

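View pics/side0.png

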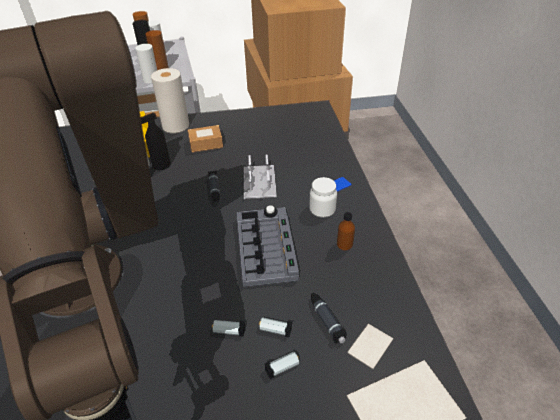

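The scene view shows three packs at about (145,210), (147,243) and (109,256), machines at (158,286) and (322,160), the charger at (245,218), the stand at (346,197). In the side view the packs are at (228,327), (275,326) and (283,363). Next I'll look closer.

Run:
```python
import cv2
a=cv2.imread("pics/scene0.png")[140:310,90:390]; cv2.imwrite("pics/sc1.png",cv2.resize(a,None,fx=2.6,fy=2.6,interpolation=cv2.INTER_CUBIC))
a=cv2.imread("pics/side0.png")[150:385,195:360]; cv2.imwrite("pics/si1.png",cv2.resize(a,None,fx=2.5,fy=2.5,interpolation=cv2.INTER_CUBIC))
```

```text
(no output)
```

View pics/sc1.png

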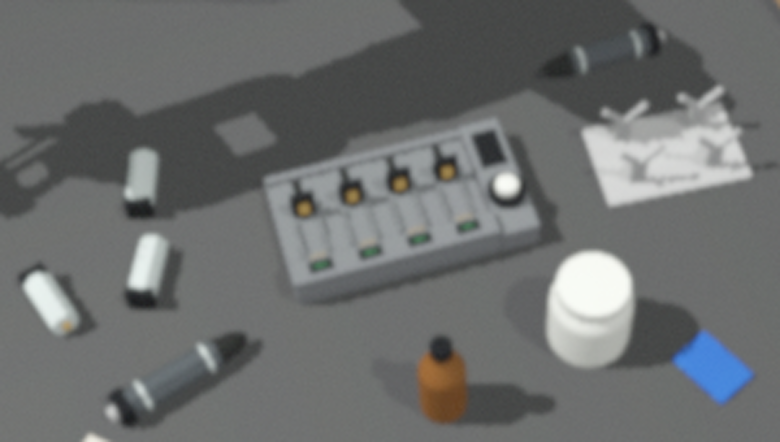

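View pics/si1.png

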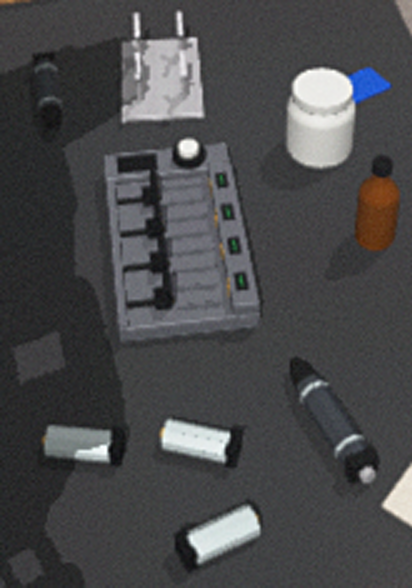

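Clearer view: two upper packs have studs towards -x (side crop (43,440), (163,435)), the third's stud points to +x (260,512); charger head is on the +x side (LED row), button at scene crop (507,184). Triangulating coarsely now.

```bash
cat > h.py <<'E'
import numpy as np, cv2
from cell import robot, imaging, observe
def ray(c,p):
    d=np.linalg.inv(c["mtx"])@[p[0],p[1],1]; E=c["extrinsics"]
    return E[:3,3], E[:3,:3]@d
def onz(c,p,z):
    o,d=ray(c,p); return o+d*(z-o[2])/d[2]
def tri(obs):
    A=np.zeros((3,3)); b=np.zeros(3); R=[]
    for c,p in obs:
        o,d=ray(c,p); d=d/np.linalg.norm(d); P=np.eye(3)-np.outer(d,d); A+=P; b+=P@o; R.append((o,P))
    x=np.linalg.solve(A,b); return x,max(np.linalg.norm(P@(x-o)) for o,P in R)*1e3
def pose():
    s=observe(); w,x,y,z=s["tool_rot"]
    return s["position"],np.arctan2(2*(x*y+w*z),1-2*(y*y+z*z)),s
def go(tx,ty,tz,yaw):
    "tool-axis dx dy dz turn, from measured pose; yaw of tool x in world"
    p,a,s=pose(); d=np.array([tx,ty,tz])-p; t=(a-yaw+np.pi)%(2*np.pi)-np.pi
    print("tool d (before turn)",np.round([d[0]*np.cos(a)+d[1]*np.sin(a), d[0]*np.sin(a)-d[1]*np.cos(a), -d[2]],4),"turn",round(t,4),
     "after-turn axes",np.round([d[0]*np.cos(yaw)+d[1]*np.sin(yaw), d[0]*np.sin(yaw)-d[1]*np.cos(yaw)],4),"now",p.round(4),round(a,4),"j6",s["joint_pos"][5].round(3))
def shot(name,file=None):
    c=imaging.camera_info(name); im=imaging.snapshot(name)[:,:,::-1].copy()
    if file: cv2.imwrite("pics/"+file,im)
    return c,im
E
python3 - <<'E'
from h import *
cs,ci=imaging.camera_info("scene"),imaging.camera_info("side")
S=lambda p:(cs,(p[0]/2.6+90,p[1]/2.6+140)); I=lambda p:(ci,(p[0]/2.5+195,p[1]/2.5+150))
for n,a,b in [("button",(507,184),(188,148)),("led1",(320,264),(241,281)),("led2",(370,251),(235,245)),("led3",(419,238),(229,212)),("led4",(466,226),(222,180)),
 ("A",(142,182),(83,443)),("B",(148,270),(202,440)),("C",(49,302),(218,533)),("m1",(180,373),(335,418)),("m2",(603,52),(46,88)),("stand",(668,156),(163,80)),("tub",(593,290),(323,92)),("ink",(441,348),(382,166))]:
    x,e=tri([S(a),I(b)]); print(n,x.round(3),round(e,1),"az",np.degrees(np.arctan2(x[1],x[0])).round(1),"r",np.hypot(x[0],x[1]).round(3))
E
```

```text
button [0.574 0.138 0.047] 1.9 az 13.5 r 0.59
led1 [ 0.601 -0.082  0.041] 1.9 az -7.7 r 0.607
led2 [ 0.604 -0.028  0.042] 2.1 az -2.6 r 0.605
led3 [0.606 0.026 0.042] 2.6 az 2.4 r 0.607
led4 [0.607 0.079 0.042] 1.5 az 7.4 r 0.613
A [ 0.411 -0.238  0.01 ] 2.0 az -30.1 r 0.475
B [ 0.53  -0.256  0.012] 2.7 az -25.8 r 0.588
C [ 0.531 -0.36   0.011] 0.1 az -34.2 r 0.641
m1 [ 0.665 -0.252  0.013] 5.5 az -20.7 r 0.712
m2 [0.406 0.323 0.016] 1.0 az 38.5 r 0.519
stand [ 0.566  0.339 -0.003] 2.5 az 30.9 r 0.66
tub [0.751 0.165 0.088] 0.9 az 12.4 r 0.769
ink [ 0.777 -0.004  0.115] 1.9 az -0.3 r 0.777
```

```bash
cat > w.py <<'E'
from h import *; import sys,pickle
c,im=shot("wrist",f"w{sys.argv[1]}.png"); pickle.dump(c,open(f"pics/w{sys.argv[1]}.pkl","wb")); p,a,s=pose(); print(p.round(4),round(a,3))
E
N=".031 -.0202 0 0 .095"; python3 nudge.py '.031 -.0202 0 0 .095;.031 -.0202 0 0 .095;.031 -.0202 0 0 .095;.031 -.0202 0 0 .095;.031 -.0202 0 0 .095;.031 -.0202 0 0 .095;.031 -.0202 0 0 .095;.031 -.0202 0 0 .095;.031 -.0202 0 0 .095;0 0 0 0 .095'; python3 w.py 1
python3 nudge.py '.025 -.025 0 0 .095;.03 -.03 0 0 .095;.03 -.03 0 0 .095;0 0 0 0 .095'; python3 w.py 2
python3 nudge.py '.022 -.033 0 0 .095;.022 -.033 0 0 .095;.022 -.033 0 0 .095;.022 -.033 0 0 .095;.022 -.033 0 0 .095;0 0 0 0 .095'; python3 w.py 3
python3 nudge.py '.01 -.0365 0 0 .095;.01 -.0365 0 0 .095;.01 -.0365 0 0 .095;.01 -.0365 0 0 .095;0 0 0 0 .095'; python3 w.py 4
python3 nudge.py '.01 -.0365 0 0 .095;.01 -.0365 0 0 .095;.01 -.0365 0 0 .095;.01 -.0365 0 0 .095;0 0 0 0 .095'; python3 w.py 5
python3 - <<'E'
import cv2,numpy as np
I=[cv2.imread(f"pics/w{i}.png") for i in range(1,6)]
f=lambda i:cv2.resize(i,(400,300),interpolation=cv2.INTER_AREA)
cv2.imwrite("pics/mos1.png",np.vstack([np.hstack([f(I[0]),f(I[2])]),np.hstack([f(I[3]),f(I[4])])]))
E
```

```text
clock: 0.98
position: [0.4311, -0.2961, 0.2147]
tool_rot: [-0.0, 0.98, 0.199, 0.0]
ft_force: [0.7, 0.3, 0.1]
width: 0.0951
grasp_force: 0.0
[ 0.4302 -0.2981  0.2146] 0.402
clock: 1.37
position: [0.4749, -0.1865, 0.2146]
tool_rot: [-0.0, 0.98, 0.199, 0.0]
ft_force: [-0.6, -1.2, 0.2]
width: 0.0951
grasp_force: 0.0
[ 0.4743 -0.1888  0.2146] 0.401
clock: 1.92
position: [0.512, 0.0074, 0.2146]
tool_rot: [-0.0, 0.98, 0.199, 0.0]
ft_force: [-0.1, -0.8, -0.5]
width: 0.0952
grasp_force: 0.0
[0.5117 0.0052 0.2145] 0.401
clock: 2.38
position: [0.4913, 0.1566, 0.2145]
tool_rot: [-0.0, 0.98, 0.198, 0.0]
ft_force: [-0.8, -0.1, -1.5]
width: 0.095
grasp_force: 0.0
[0.4917 0.1546 0.2145] 0.4
clock: 2.85
position: [0.4725, 0.3066, 0.2144]
tool_rot: [-0.0, 0.98, 0.198, 0.0]
ft_force: [-0.1, -0.4, -0.6]
width: 0.095
grasp_force: 0.0
[0.4727 0.3044 0.2142] 0.399
```

View pics/mos1.png

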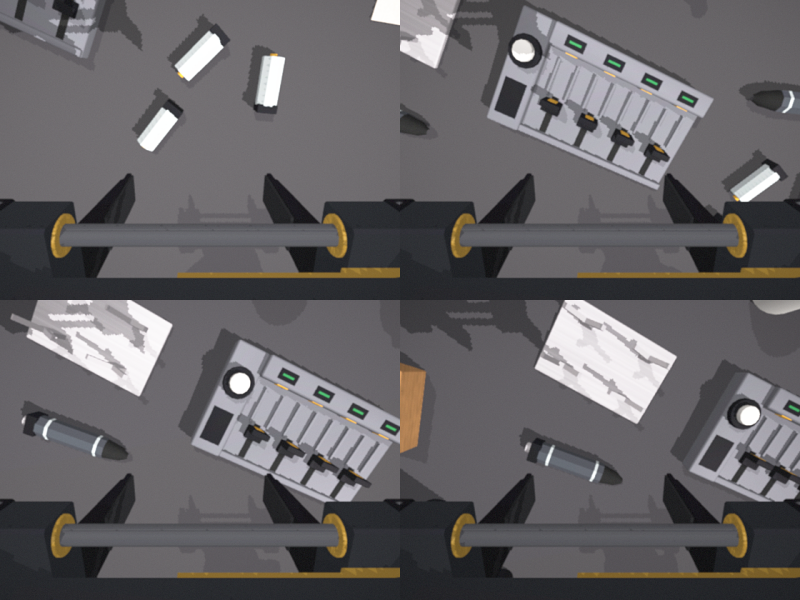

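The mosaic shows clearly (panel 1) the packs near (200,55), (160,125), (268,80) with studs at the brass ends (183,77), (140,148), (275,55); (panel 2) charger LEDs from (575,44) to (688,99) and the button at (524,48); (panels 3/4) machine 2 at (75,437)/(570,462) with its nose to the right, and the stand base.

```bash
cat > seg.py <<'E'
from h import *; import pickle
def load(i): return pickle.load(open(f"pics/w{i}.pkl","rb")),cv2.imread(f"pics/w{i}.png")
def blobs(m,amin):
    n,l,s,c=cv2.connectedComponentsWithStats(m.astype(np.uint8)); out=[]
    for k in range(1,n):
        if s[k,4]>=amin:
            ys,xs=np.nonzero(l==k); P=np.c_[xs,ys]; r=cv2.minAreaRect(P.astype(np.float32))
            w=np.linalg.eigh(np.cov(P.T))[1][:,1]; out.append((c[k],s[k,4],w,r))
    return out
def white(im,t=150): b=im[:280].astype(int); return (b.min(2)>t)&(b.max(2)-b.min(2)<30)
def green(im): b=im[:280].astype(int); return (b[:,:,1]>b[:,:,2]+60)&(b[:,:,1]>b[:,:,0]+20)
E
python3 - <<'E'
from seg import *
for i in range(1,6):
    c,im=load(i)
    print(i,"W",[(b[0].round(1).tolist(),int(b[1])) for b in blobs(white(im),120)],"G",[(b[0].round(1).tolist(),int(b[1])) for b in blobs(green(im),8)])
E
```

```text
1 W [([120.9, 5.3], 278), ([541.7, 16.2], 1182), ([112.3, 31.1], 251), ([109.7, 54.6], 463), ([278.7, 77.9], 2186), ([378.1, 112.6], 2124), ([219.6, 181.4], 1705)] G []
2 W [([103.9, 5.3], 130), ([125.3, 5.8], 170), ([235.8, 17.2], 1308), ([534.2, 18.2], 1788), ([390.7, 23.2], 227), ([215.1, 80.7], 4511), ([468.1, 33.2], 221), ([93.6, 31.4], 215), ([123.0, 31.4], 206), ([106.2, 89.7], 1593), ([51.8, 69.9], 1376), ([157.1, 103.1], 2131), ([6.1, 58.0], 198), ([174.2, 65.9], 342), ([103.3, 117.1], 1871), ([359.0, 162.3], 1906), ([449.7, 193.8], 1872), ([297.4, 253.0], 1531)] G [([224.0, 8.9], 82)]
3 W [([30.2, 47.4], 4203), ([64.1, 11.8], 625), ([200.7, 33.0], 438), ([321.2, 96.9], 5675), ([171.6, 70.7], 776), ([296.1, 158.4], 15957), ([159.7, 127.9], 2376), ([545.7, 143.1], 170), ([187.6, 158.8], 857), ([262.8, 219.5], 1563), ([497.8, 256.7], 1707)] G [([245.1, 61.7], 75), ([299.8, 88.4], 70), ([352.2, 114.0], 65), ([402.5, 138.7], 65)]
4 W [([146.9, 53.5], 15895), ([401.3, 169.3], 14243), ([463.1, 135.4], 4595), ([335.5, 116.2], 686), ([65.0, 179.9], 161), ([133.3, 204.1], 156), ([366.8, 214.7], 1223), ([409.9, 235.3], 1112), ([451.8, 254.6], 1031), ([420.2, 263.2], 573), ([486.7, 268.9], 516)] G [([403.7, 107.0], 63), ([453.5, 131.9], 62), ([501.0, 155.8], 56), ([547.1, 178.8], 56)]
5 W [([286.2, 83.6], 18904), ([537.5, 10.8], 566), ([496.1, 124.4], 1026), ([537.8, 144.7], 699), ([488.3, 160.8], 664), ([456.6, 220.3], 3045), ([508.0, 189.3], 848), ([530.0, 198.1], 745), ([547.3, 213.8], 638), ([208.5, 218.2], 138), ([271.8, 241.1], 131), ([495.7, 251.1], 1039), ([535.1, 267.9], 789)] G [([551.6, 151.5], 55)]
```

Run:
```python
from seg import *
C={i:load(i)[0] for i in range(1,6)}
T=lambda *o:tri([(C[i],p) for i,p in o])
def show(n,r): print(n,r[0].round(4),"res",round(r[1],1)); return r[0]
for n,a,b in [("A",(219.6,181.4),(297.4,253.)),("B",(278.7,77.9),(359,162.3)),("C",(378.1,112.6),(449.7,193.8))]: 
    show(n,T((1,a),(2,b)))
for b in blobs(white(load(1)[1]),1500):
    p=b[0]; q=onz(C[1],p+20*b[2],.02)-onz(C[1],p-20*b[2],.02); print(p.round(),"axis deg",np.degrees(np.arctan2(q[1],q[0])).round(1))
L=[show("led",T((3,a),(4,b))) for a,b in zip([(245.1,61.7),(299.8,88.4),(352.2,114),(402.5,138.7)],[(403.7,107),(453.5,131.9),(501,155.8),(547.1,178.8)])]
bt=show("button",T((3,(171.6,70.7)),(4,(335.5,116.2))))
L=np.array(L); y=np.polyfit([81,27,-27,-81],L,1)[0]; yaw=np.arctan2(-y[0],y[1]); print("charger yaw",yaw, "scale",np.linalg.norm(y)*1000)
R=np.array([[np.cos(yaw),-np.sin(yaw)],[np.sin(yaw),np.cos(yaw)]])
print("origin from button",bt[:2]-R@[.03,.136],"origin y in charger from LEDs",(R.T@L[:,:2].mean(0)), R.T@(bt[:2]))
r1=show("ring1",T((4,(65,179.9)),(5,(208.5,218.2)))); r2=show("ring2",T((4,(133.3,204.1)),(5,(271.8,241.1))))
print("m2 mid",(r1+r2)/2,"len",np.linalg.norm(r2-r1),"deg",np.degrees(np.arctan2(*(r2-r1)[1::-1])))
# stand plate rect
im=load(5)[1]; m=np.zeros(im.shape[:2],np.uint8); w=(white(im,120)).astype(np.uint8); m[:280]=w; m[:,400:]=0
k=cv2.morphologyEx(m,cv2.MORPH_OPEN,np.ones((5,5))); ys,xs=np.nonzero(k); 
W=np.array([onz(C[5],(x,y),.008)[:2] for x,y in zip(xs,ys)],np.float32); r=cv2.minAreaRect(W*1000); print("stand",r)
```

```text
A [ 0.4054 -0.2389  0.0162] res 0.1
B [ 0.5251 -0.2561  0.017 ] res 0.0
C [ 0.5332 -0.3597  0.0195] res 0.5
[279.  78.] axis deg 157.3
[378. 113.] axis deg -163.1
[220. 181.] axis deg 163.8
led [0.6055 0.0796 0.0443] res 0.0
led [0.6039 0.0255 0.0444] res 0.0
led [ 0.6022 -0.0285  0.044 ] res 0.1
led [ 0.6004 -0.0824  0.0444] res 0.0
button [0.5734 0.1353 0.0523] res 0.2
charger yaw -0.031466514341215286 scale 1.0002750743357403
origin from button [5.39095228e-01 3.28071892e-04] origin y in charger from LEDs [0.60275176 0.01752514] [0.56881804 0.15328856]
ring1 [0.408  0.3603 0.0272] res 0.2
ring2 [0.41   0.2882 0.0272] res 0.3
m2 mid [0.40898869 0.324241   0.02717399] len 0.0720564055243275 deg -88.39304354395328
stand ((499.74676513671875, 341.11981201171875), (170.32354736328125, 235.88389587402344), 84.48209381103516)
```

Run:
```python
from seg import *
for i in (4,5):
    c,im=load(i); w=(white(im,120)).astype(np.uint8); n,l,s,ce=cv2.connectedComponentsWithStats(w)
    k=max((k for k in range(1,n) if ce[k][0]<350),key=lambda k:s[k,4])
    cn=cv2.findContours((cv2.morphologyEx((l==k).astype(np.uint8),cv2.MORPH_CLOSE,np.ones((15,15)))),cv2.RETR_EXTERNAL,cv2.CHAIN_APPROX_NONE)[0]
    h=cv2.convexHull(np.vstack(cn)); ap=cv2.approxPolyDP(h,6,True)[:,0]
    for p in ap: print(i,p,onz(c,p,.008).round(4)[:2])
im=load(5)[1][0:275,110:400]; cv2.imwrite("pics/w5c.png",cv2.resize(im,None,fx=2.1,fy=2.1,interpolation=cv2.INTER_CUBIC))
```

```text
4 [241  37] [0.6058 0.2445]
4 [192 134] [0.4997 0.2583]
4 [37 52] [0.5157 0.4237]
4 [15 24] [0.5322 0.4482]
4 [51  0] [0.5659 0.4208]
4 [196   0] [0.619 0.295]
5 [227   0] [0.6117 0.418 ]
5 [269   0] [0.6271 0.3816]
5 [387  78] [0.6089 0.2467]
5 [331 173] [0.5   0.257]
5 [188  95] [0.5164 0.4246]
```

View pics/w5c.png

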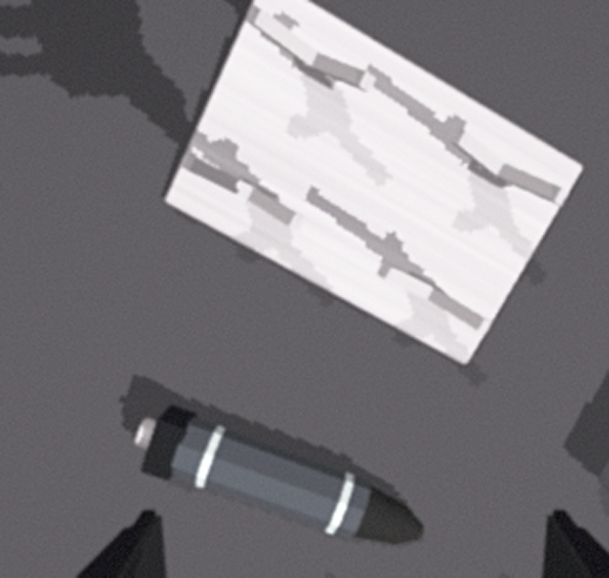

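The stand and machine 2 are clear: stand corners agree with a 110×170 base; machine rings at crop (210,457) and (341,503), nose to lower right. Now to grasp machine 2.

```bash
python3 nudge.py '0 0 .01 -.12 .06;0 0 .01 -.12 .06;0 0 .01 -.12 .06;0 0 .01 -.12 .06;0 0 .01 -.12 .06;0 0 .01 -.12 .06;0 0 .01 -.12 .06;0 0 .01 -.12 .06;0 0 .01 -.12 .06;0 0 .01 -.12 .06' 40
python3 nudge.py '0 0 0 0 .06;0 0 0 0 .06;0 0 0 0 .06'
python3 -c "
from h import *
go(.409,.3242,.007,np.radians(91.6))"
```

```text
clock: 3.73
position: [0.4734, 0.3013, 0.1141]
tool_rot: [0.0, 0.696, 0.718, -0.0]
ft_force: [0.4, 0.0, -0.5]
width: 0.06
grasp_force: 0.0
clock: 3.98
position: [0.4729, 0.3029, 0.1151]
tool_rot: [0.0, 0.7, 0.715, 0.0]
ft_force: [0.0, -0.6, -0.2]
width: 0.0599
grasp_force: 0.0
tool d (before turn) [ 0.0226 -0.0634  0.1081] turn -0.0067 after-turn axes [ 0.023  -0.0633] now [0.4729 0.3029 0.1151] 1.5921 j6 0.431
```

```bash
python3 nudge.py '.0115 -.0317 0 0 .06;.0115 -.0317 0 0 .06;0 0 0 0 .06;0 0 .03 0 .06;0 0 .03 0 .06;0 0 .03 0 .06;0 0 .018 0 .06;0 0 0 0 .06;0 0 0 0 .06'
python3 nudge.py '0 0 0 0 .02;0 0 0 0 .02;0 0 0 0 .02;0 0 0 0 .02;0 0 0 0 .02;0 0 0 0 .02' 40
python3 -c "
from h import *
shot('scene','s2.png');shot('side','i2.png')
go(.567,.3808,.13,np.radians(174.3))"
```

```text
clock: 4.73
position: [0.4083, 0.3252, 0.0068]
tool_rot: [-0.0, 0.698, 0.716, -0.0]
ft_force: [0.2, 0.4, 0.4]
width: 0.0595
grasp_force: 0.0
clock: 5.23
position: [0.408, 0.3256, 0.0071]
tool_rot: [0.0, 0.697, 0.717, 0.0]
ft_force: [-2.1, -1.4, 7.2]
width: 0.0294
grasp_force: 40.0
tool d (before turn) [ 0.0509  0.1605 -0.1229] turn -1.4442 after-turn axes [-0.1528  0.0707] now [0.408  0.3256 0.0071] 1.5979 j6 0.52
```

```bash
python3 nudge.py '0 0 -.02 0 .02;0 0 -.035 0 .02;0 0 -.035 0 .02;0 0 -.033 0 .02;0 0 0 -.1203 .02;0 0 0 -.1203 .02;0 0 0 -.1203 .02;0 0 0 -.1203 .02;0 0 0 -.1203 .02;0 0 0 -.1203 .02'
python3 nudge.py '0 0 0 -.1203 .02;0 0 0 -.1203 .02;0 0 0 -.1203 .02;0 0 0 -.1203 .02;0 0 0 -.1203 .02;0 0 0 -.1203 .02;0 0 0 0 .02;0 0 0 0 .02'
python3 -c "
from h import *
go(.567,.3808,.13,np.radians(174.3))"
```

```text
clock: 6.17
position: [0.4078, 0.3255, 0.1296]
tool_rot: [-0.0, 0.397, 0.918, -0.0]
ft_force: [0.2, 0.2, -0.7]
width: 0.0293
grasp_force: 40.0
clock: 6.83
position: [0.4078, 0.3255, 0.1296]
tool_rot: [-0.0, 0.052, 0.999, -0.0]
ft_force: [0.4, 0.4, -0.4]
width: 0.0297
grasp_force: 40.0
tool d (before turn) [-0.1526  0.0715 -0.0004] turn -0.0045 after-turn axes [-0.1529  0.0708] now [0.4078 0.3255 0.1296] 3.0376 j6 -0.92
```

```bash
python3 w.py 6; python3 nudge.py '-.0306 .0142 0 0 .02;-.0306 .0142 0 0 .02;-.0306 .0142 0 0 .02;-.0306 .0142 0 0 .02;-.0306 .0142 0 0 .02;0 0 0 0 .02;0 0 0 0 .02'; python3 w.py 7
python3 - <<'E'
import cv2,numpy as np
a,b=[cv2.imread(f"pics/w{i}.png") for i in (6,7)]
f=lambda i:cv2.resize(i,(400,300),interpolation=cv2.INTER_AREA)
c=cv2.imread("pics/w7.png")[0:300,100:500]
cv2.imwrite("pics/mos2.png",np.vstack([np.hstack([f(a),f(b)]),np.hstack([c,cv2.resize(cv2.imread("pics/w6.png")[0:300,160:560],(400,300))])]))
E
```

```text
[0.4079 0.3255 0.1296] 3.037
clock: 7.47
position: [0.568, 0.3808, 0.1285]
tool_rot: [-0.0, 0.052, 0.999, -0.0]
ft_force: [-0.9, -1.0, -1.3]
width: 0.0296
grasp_force: 40.0
[0.5669 0.3806 0.1287] 3.039
```

View pics/mos2.png

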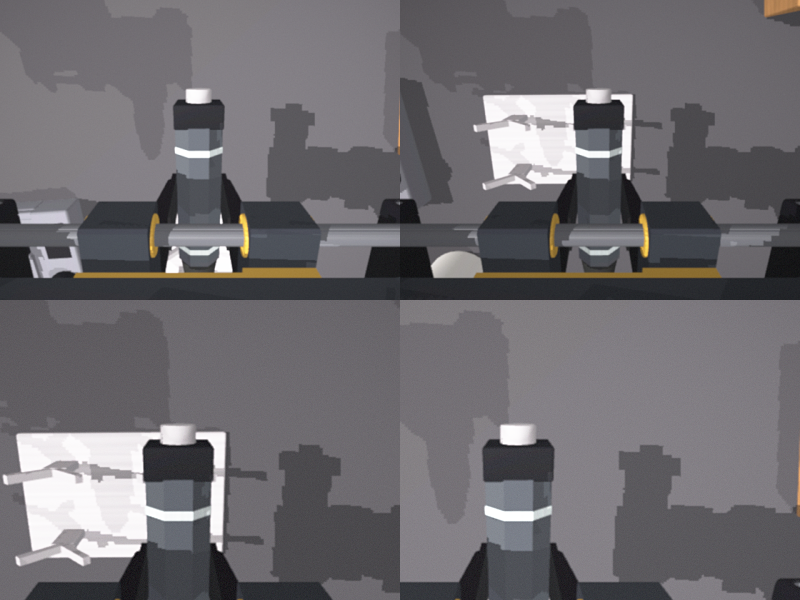

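The view shows machine 2 level in the gripper, rings at crop (179,513) and panel (599,252); cradle-1 upright tips at crop about (8,478), (78,466), (20,558), (88,562).

Run:
```python
from seg import *
c,im=load(7); R=lambda a:np.array([[np.cos(a),-np.sin(a)],[np.sin(a),np.cos(a)]])
O=np.array([.5625,.336]); S=R(-.0995)
for p in [(108,178),(178,166),(120,258),(187,262)]:
    q=onz(c,p,.067)[:2]; print("tip",(S.T@(q-O)*1e3).round(1))
for p in [(279,213),(279,353)]:
    q=onz(c,p,.151)[:2]; print("ring rel TCP in tool x,y", (R(3.039).T@(q-[.5669,.3806])*1e3).round(1))
for i in range(0,420,1): pass
g=im.astype(int).min(2)[:,279]; print([(i,int(g[i])) for i in range(205,222)],[(i,int(g[i])) for i in range(345,362)])
w=im[110:150,100:400]; 
# plate corners (z=.008) in this view
m=(im[:,:,:].astype(int).min(2)>190).astype(np.uint8); n,l,s,ce=cv2.connectedComponentsWithStats(m[:262])
for k in range(1,n):
    if s[k,4]>1500:
        h=cv2.convexHull(np.argwhere(l==k)[:,::-1].astype(np.int32)); print([(p.tolist(),(S.T@(onz(c,p,.008)[:2]-O)*1e3).round(1).tolist()) for p in cv2.approxPolyDP(h,5,True)[:,0]])
```

```text
tip [-31.1 -67.6]
tip [-39.  -20.2]
tip [ 27.3 -67.5]
tip [ 30.6 -19.9]
ring rel TCP in tool x,y [33.5 -1.3]
ring rel TCP in tool x,y [-39.9  -1.3]
[(205, 103), (206, 104), (207, 103), (208, 99), (209, 98), (210, 111), (211, 188), (212, 254), (213, 253), (214, 249), (215, 249), (216, 249), (217, 249), (218, 251), (219, 251), (220, 230), (221, 136)] [(345, 87), (346, 75), (347, 74), (348, 76), (349, 102), (350, 165), (351, 207), (352, 213), (353, 211), (354, 214), (355, 215), (356, 201), (357, 149), (358, 89), (359, 79), (360, 73), (361, 77)]
[([293, 219], [18.8, 58.4]), ([245, 239], [37.3, 16.2]), ([133, 250], [47.4, -83.8]), ([117, 134], [-54.3, -84.0]), ([286, 126], [-60.0, 52.2])]
```

```bash
python3 nudge.py '.0027 0 .02 0 .02;0 0 .025 0 .02;0 0 .018 0 .02;0 0 .005 0 .02;0 0 .0015 0 .02;0 0 0 0 .02'; python3 -c "
from h import *
print(pose()[:2])"
```

```text
clock: 8.02
position: [0.5643, 0.3812, 0.0607]
tool_rot: [0.0, 0.05, 0.999, 0.0]
ft_force: [-0.4, -0.1, -1.7]
width: 0.0297
grasp_force: 40.0
(array([0.56434452, 0.38124104, 0.06074835]), np.float64(3.040957806920474))
```

```bash
python3 nudge.py '0 0 .0012 0 .02;0 0 0 0 .02'|grep -E "pos|ft"; python3 nudge.py '0 0 .0012 0 .02;0 0 0 0 .02'|grep -E "pos|ft"
```

```text
position: [0.5649, 0.3814, 0.0601]
ft_force: [0.0, 0.0, -0.8]
position: [0.565, 0.3812, 0.0597]
ft_force: [-4.2, -3.3, 10.6]
```

```bash
python3 nudge.py '0 0 0 0 .032;0 0 0 0 .036;0 0 0 0 .045;0 0 0 0 .05;0 0 -.03 0 .05;0 0 -.04 0 .05;0 0 -.04 0 .05;0 0 -.03 0 .05;0 0 0 0 .05;0 0 0 0 .05'
python3 - <<'E'
from h import *
go(.54,-.16,.2,np.radians(179))
import pickle
for n in ("scene","side"): shot(n,n+"3.png")
c,im=shot("wrist","w8.png"); pickle.dump(c,open("pics/w8.pkl","wb"))
m=cv2.imread("pics/w8.png"); a=cv2.resize(cv2.imread("pics/scene3.png")[140:240,270:400],(400,300)); b=cv2.resize(cv2.imread("pics/side3.png")[140:240,195:328],(400,300))
cv2.imwrite("pics/mos3.png",np.vstack([np.hstack([cv2.resize(m,(400,300)),a]),np.hstack([b,m[60:360,80:480]])]))
E
```

```text
clock: 9.18
position: [0.565, 0.3815, 0.1994]
tool_rot: [0.001, 0.05, 0.999, 0.001]
ft_force: [-0.1, 0.4, -0.7]
width: 0.0498
grasp_force: 0.0
tool d (before turn) [-0.0293 -0.5413 -0.0006] turn -0.0827 after-turn axes [ 0.0155 -0.5418] now [0.565  0.3815 0.1994] 3.0414 j6 -0.973
```

View pics/mos3.png

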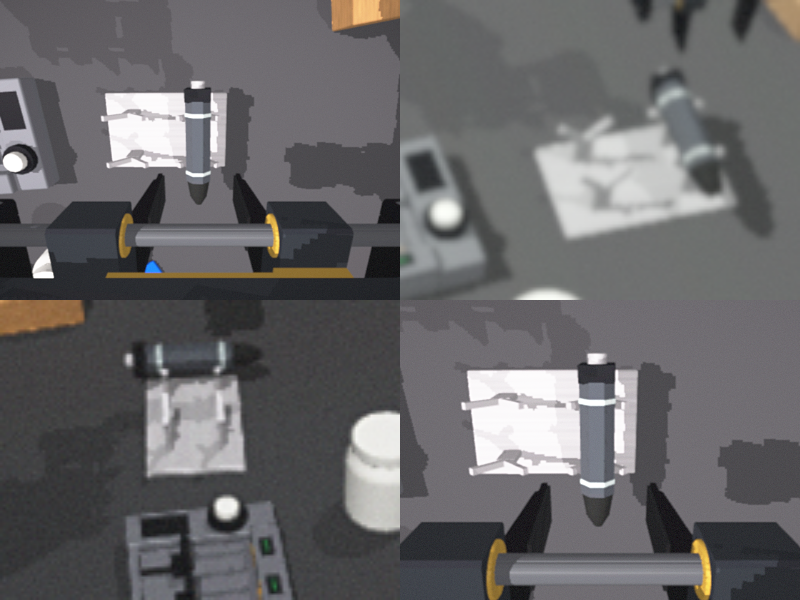

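Run:
```python
from seg import *
c,im=load(8); R=lambda a:np.array([[np.cos(a),-np.sin(a)],[np.sin(a),np.cos(a)]])
O=np.array([.5625,.336]); S=R(-.0995)
g=im.astype(int).min(2)[:,277]; r=[i for i in range(130,290) if g[i]>190]; print(r)
for p in [(277,163),(277,246)]: print((S.T@(onz(c,p,.0808)[:2]-O)*1e3).round(1))
```

```text
[160, 161, 162, 163, 164, 165, 243, 244, 245, 246, 247]
[-34.9  44.4]
[38.1 44.2]
```

Machine 2 lies level across both notches, with its rings symmetric about the uprights within 2 mm. On to the packs.

```bash
python3 nudge.py '-.005 -.0403 0 0 .05;-.005 -.0403 0 0 .05;-.005 -.0403 0 0 .05;-.005 -.0403 0 0 .05;-.005 -.0403 0 0 .05;-.005 -.0403 0 0 .05;-.005 -.0403 0 0 .05;-.005 -.0403 0 0 .05;-.005 -.0403 0 0 .05;-.005 -.0403 0 0 .05' | grep pos
python3 nudge.py '-.005 -.0403 0 0 .05;-.005 -.0403 0 0 .05;-.005 -.0403 0 0 .05;-.005 -.0403 0 0 .05;-.005 -.0403 0 0 .05;-.005 -.0403 0 .045 .05;0 0 0 .045 .05;0 0 0 .09 .05;0 0 0 0 .05;0 0 0 0 .05' | grep pos
cat > packs.py <<'E'
from seg import *; import pickle,sys
# find white sleeves in a new wrist picture: centroid on plane z=.0175, axis
n=sys.argv[1]; c,im=shot("wrist",f"w{n}.png"); pickle.dump(c,open(f"pics/w{n}.pkl","wb"))
b=im[:300].astype(int); m=(b.min(2)>140)&(b.max(2)-b.min(2)<35)
for B in blobs(m,400):
    p=B[0]; q=onz(c,p+15*B[2],.018)-onz(c,p-15*B[2],.018); o=onz(c,p,.0178)
    print(p.round(1),int(B[1]),"world",o.round(4)[:2],"deg",np.degrees(np.arctan2(q[1],q[0])).round(1))
E
python3 packs.py 9
```

```text
position: [0.5732, -0.0267, 0.1963]
position: [0.5793, -0.2682, 0.1964]
[255.1  13.9] 957 world [ 0.4263 -0.245 ] deg -109.0
[442.3   6.2] 531 world [ 0.4655 -0.0854] deg -95.5
[482.1  78.9] 12572 world [ 0.5356 -0.0587] deg -141.2
[543.9  16. ] 1085 world [ 4.978e-01 -3.000e-04] deg 32.7
[273.8 125.8] 2209 world [ 0.5235 -0.2559] deg -23.6
[503.3 150.8] 2373 world [ 0.6082 -0.0462] deg -95.2
[174.6 163.5] 2211 world [ 0.5316 -0.3605] deg 18.6
```

```bash
python3 -c "
from h import *
go(.409,-.240,.007,np.radians(163.8))"
```

```text
tool d (before turn) [ 0.1716 -0.0197  0.1898] turn 0.0057 after-turn axes [ 0.1715 -0.0207] now [ 0.5795 -0.268   0.1968] 2.8646 j6 -1.83
```

```bash
python3 nudge.py '.0343 -.004 0 0 .05;.0343 -.004 0 0 .05;.0343 -.004 .02 0 .05;.0343 -.004 .02 0 .05;.0343 -.004 .02 0 .05;0 0 .02 0 .05;0 0 0 0 .05;0 0 0 0 .05' | grep pos; python3 -c "
from h import *
go(.409,-.240,.007,np.radians(163.8))
shot('side','i4.png');shot('scene','s4.png')"; python3 packs.py 10
```

```text
position: [0.4097, -0.2401, 0.1177]
tool d (before turn) [ 7.000e-04 -1.000e-04  1.107e-01] turn 0.0043 after-turn axes [ 0.0007 -0.0001] now [ 0.4097 -0.2401  0.1177] 2.8632 j6 -1.962
[277.7 201.7] 3134 world [ 0.4072 -0.2394] deg -15.8
[471.6 267.6] 1855 world [ 0.5078 -0.0983] deg 0.5
```

```bash
python3 nudge.py '0 0 .03 0 .05;0 0 .035 0 .05;0 0 .03 0 .05;0 0 .0157 0 .05;0 0 0 0 .05;0 0 0 0 .05;0 0 0 0 .02;0 0 0 0 .02;0 0 0 0 .02;0 0 0 0 .02' 40
python3 nudge.py '0 0 0 0 .02;0 0 -.02 0 .02;0 0 -.035 0 .02;0 0 -.035 0 .02;0 0 -.02 0 .02;0 0 0 0 .02;0 0 0 0 .02'
python3 packs.py 11
python3 -c "
from h import *
print(imaging.camera_info('wrist')['extrinsics'].round(3)); im=cv2.imread('pics/w11.png')
cv2.imwrite('pics/c11.png',cv2.resize(im[60:360,160:400],None,fx=2,fy=2))"
```

```text
clock: 12.7
position: [0.4097, -0.2405, 0.008]
tool_rot: [0.001, 0.14, 0.99, -0.0]
ft_force: [-0.4, -0.1, -0.0]
width: 0.0288
grasp_force: 0.0
clock: 13.28
position: [0.4095, -0.2404, 0.1179]
tool_rot: [0.001, 0.14, 0.99, -0.001]
ft_force: [-0.4, 0.2, -2.0]
width: 0.0273
grasp_force: 40.0
[278.2 248.4] 5781 world [ 0.4449 -0.25  ] deg -15.7
[470.9 271.8] 1792 world [ 0.5103 -0.0996] deg -3.4
[[ 0.277  0.918  0.283  0.329]
 [ 0.961 -0.264 -0.082 -0.216]
 [-0.     0.295 -0.956  0.287]
 [ 0.     0.     0.     1.   ]]
```

View pics/c11.png

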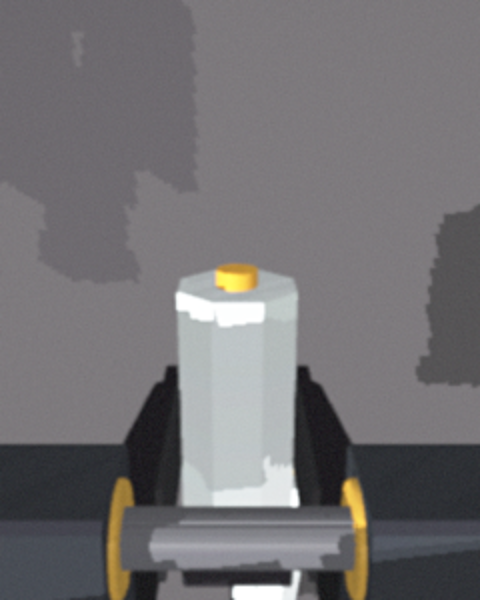

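Pack 1 of the three is held level, stud at crop (237,275), i.e. about pixel (278.5,197).

```bash
cat > chg.py <<'E'
from h import *
yw=-.0315; O=np.array([.5391,.0004]); Rc=np.array([[np.cos(yw),-np.sin(yw)],[np.sin(yw),np.cos(yw)]])
def C(x,y): return O+Rc@[x/1e3,y/1e3]
E
python3 - <<'E'
from chg import *; import pickle
c=pickle.load(open("pics/w11.pkl","rb")); p,a,s=pose()
q=onz(c,(278.5,197),p[2]+.007)[:2]-p[:2]; print("stud rel", q@[np.cos(a),np.sin(a)],q@[np.sin(a),-np.cos(a)])
for y in(-81,-27,27,81): print(y,C(40,y).round(4))
go(*C(40,-81),.15,yw)
E
```

```text
stud rel 0.03690235216973901 0.0005966557119033572
-81 [ 0.5765 -0.0818]
-27 [ 0.5782 -0.0278]
27 [0.5799 0.0261]
81 [0.5816 0.0801]
tool d (before turn) [-0.1171  0.1984 -0.0332] turn 2.8928 after-turn axes [ 0.1624 -0.1634] now [ 0.4091 -0.24    0.1168] 2.8613 j6 -1.96
```

```bash
python3 nudge.py '0 0 -.01 .1205 .02;0 0 -.01 .1205 .02;0 0 -.01 .1205 .02;0 0 0 .1205 .02;0 0 0 .1205 .02;0 0 0 .1205 .02;0 0 0 .1205 .02;0 0 0 .1205 .02;0 0 0 .1205 .02;0 0 0 .1205 .02' | grep pos
python3 nudge.py '0 0 0 .1205 .02;0 0 0 .1205 .02;0 0 0 .1205 .02;0 0 0 .1205 .02;0 0 0 .1205 .02;0 0 0 .1205 .02;0 0 0 .1205 .02;0 0 0 .1205 .02;0 0 0 .1205 .02;0 0 0 .1205 .02' | grep pos
python3 nudge.py '0 0 0 .1205 .02;0 0 0 .1205 .02;0 0 0 .1205 .02;0 0 0 .1205 .02;.0326 -.0326 0 0 .02;.0326 -.0326 0 0 .02;.0326 -.0326 0 0 .02;.0326 -.0326 0 0 .02;.0326 -.0326 0 0 .02;0 0 0 0 .02' | grep pos
python3 nudge.py '0 0 0 0 .02;0 0 0 0 .02'
python3 -c "
from chg import *
go(*C(40,-81),.053,yw)"
```

```text
position: [0.4087, -0.2398, 0.1453]
position: [0.4088, -0.2398, 0.1453]
position: [0.5646, -0.0931, 0.1449]
clock: 16.0
position: [0.5602, -0.0972, 0.1453]
tool_rot: [-0.0, 1.0, -0.015, -0.002]
ft_force: [0.5, -0.5, -0.9]
width: 0.0278
grasp_force: 40.0
tool d (before turn) [ 0.0159 -0.0159  0.0923] turn 0.0016 after-turn axes [ 0.0158 -0.0159] now [ 0.5602 -0.0972  0.1453] -0.0299 j6 1.313
```

```bash
python3 nudge.py '.0159 -.0159 0 0 .02;0 0 .03 0 .02;0 0 .03 0 .02;0 0 .02 0 .02;0 0 0 0 .02;0 0 0 0 .02' | grep -E "pos|ft"
python3 -c "
from chg import *
go(*C(40,-81),.0535,yw)"
```

```text
position: [0.5764, -0.083, 0.0663]
ft_force: [-0.2, 0.3, -0.8]
tool d (before turn) [ 0.     -0.0011  0.0128] turn -0.0007 after-turn axes [ 0.     -0.0011] now [ 0.5764 -0.083   0.0663] -0.0322 j6 1.347
```

```bash
python3 nudge.py '0 -.0011 .0128 0 .02;0 0 0 0 .02;0 0 0 0 .02' | grep -E "pos|ft"; python3 nudge.py '-.012 0 0 0 .02;-.012 0 0 0 .02;-.012 0 0 0 .02;0 0 0 0 .02;0 0 0 0 .02' ; python3 -c "
from chg import *
go(*C(4,-81),.0325,yw)"
```

```text
position: [0.5776, -0.0815, 0.0553]
ft_force: [-0.5, -0.1, -1.4]
clock: 17.17
position: [0.5431, -0.0804, 0.0558]
tool_rot: [0.0, 1.0, -0.016, 0.002]
ft_force: [5.8, 0.8, -2.6]
width: 0.0277
grasp_force: 40.0
tool d (before turn) [-0.0025  0.0003  0.0233] turn 0.0003 after-turn axes [-0.0025  0.0003] now [ 0.5431 -0.0804  0.0558] -0.0312 j6 1.334
```

```bash
python3 nudge.py '-.001 0 .008 0 .02;0 0 .008 0 .02;0 0 .004 0 .02;0 0 0 0 .02' | grep -E "pos|ft"; python3 nudge.py '0 0 .002 0 .02;0 0 0 0 .02;0 0 0 0 .02' | grep -E "pos|ft"
```

```text
position: [0.5426, -0.0804, 0.0349]
ft_force: [5.6, 0.1, -4.1]
position: [0.5428, -0.0804, 0.0335]
ft_force: [5.5, 0.2, -2.2]
```

```bash
for i in 1 2; do :; done; python3 nudge.py '0 0 .001 0 .02;0 0 0 0 .02' | grep -E "pos|ft"; python3 nudge.py '0 0 .001 0 .02;0 0 0 0 .02' | grep -E "pos|ft"
```

```text
position: [0.5429, -0.0804, 0.0326]
ft_force: [5.6, -0.4, 0.8]
position: [0.543, -0.0805, 0.032]
ft_force: [5.2, 0.4, 3.6]
```

```bash
python3 nudge.py '.002 0 0 0 .02;.002 0 0 0 .02;0 0 0 0 .02' | grep -E "pos|ft"; python3 nudge.py '.002 0 0 0 .02;0 0 0 0 .02;0 0 0 0 .02' | grep -E "pos|ft"
```

```text
position: [0.5462, -0.0805, 0.0319]
ft_force: [1.2, -1.9, 8.3]
position: [0.5471, -0.0805, 0.0319]
ft_force: [-2.8, -2.7, 11.3]
```

```bash
python3 nudge.py '0 0 0 0 .03;0 0 0 0 .033;0 0 0 0 .036;0 0 0 0 .038;0 0 -.02 0 .038;0 0 -.04 0 .038;0 0 -.04 0 .038;-.03 0 -.03 0 .04;-.03 0 0 0 .05;0 0 0 0 .05' | grep -E "clo|pos|ft"
python3 - <<'E'
from h import *; import pickle
c,im=shot("wrist","w12.png"); pickle.dump(c,open("pics/w12.pkl","wb"))
b=shot("side","i12.png")[1]; 
cv2.imwrite("pics/c12.png",np.hstack([im[0:300,100:500],cv2.resize(b[190:300,220:360],(382,300),interpolation=cv2.INTER_CUBIC)]))
E
```

```text
clock: 19.42
position: [0.4833, -0.0775, 0.1611]
ft_force: [0.8, 0.5, 1.3]
```

View pics/c12.png

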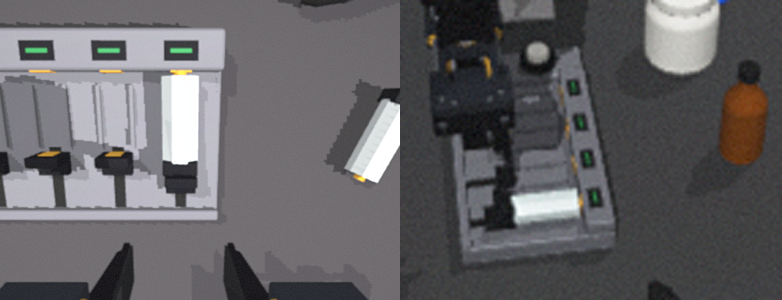

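Pack seated: in the crop its stud meets the contact at (180,73), gate pressed at its tail (180,180). Next pack B.

```bash
python3 -c "
from h import *
go(.528,-.2577,.12,np.radians(-23.1))"
```

```text
tool d (before turn) [0.0468 0.1781 0.0403] turn 0.3722 after-turn axes [0.1084 0.1489] now [ 0.4868 -0.0782  0.1603] -0.0309 j6 1.308
```

```bash
python3 nudge.py '.0094 .0356 0 0 .05;.0094 .0356 0 0 .05;.0094 .0356 0 0 .05;.0094 .0356 0 0 .05;.0094 .0356 0 .124 .05;0 0 .02 .124 .05;0 0 .02 .124 .05;0 0 0 0 .05;0 0 0 0 .05' | grep pos; python3 packs.py 13; python3 -c "
from h import *
go(.528,-.2577,.007,np.radians(-23.1))"
```

```text
position: [0.5287, -0.2575, 0.1186]
[402.3 151.1] 3668 world [ 0.5329 -0.3609] deg -161.9
[279.8 214. ] 2927 world [ 0.5225 -0.2554] deg 155.9
[ 55.5 268.9] 3590 world [ 0.551 -0.062] deg 18.1
[105.2 267.7] 801 world [ 0.5357 -0.1013] deg 27.3
tool d (before turn) [-0.001   0.0006  0.1127] turn 0.0054 after-turn axes [-0.001   0.0006] now [ 0.5291 -0.2575  0.1197] -0.3978 j6 1.403
```

```bash
python3 nudge.py '-.001 .0006 .03 0 .05;0 0 .035 0 .05;0 0 .03 0 .05;0 0 .0177 0 .05;0 0 0 0 .05;0 0 0 0 .02;0 0 0 0 .02;0 0 0 0 .02;0 0 0 0 .02;0 0 0 0 .02' 40 | tail -4
python3 nudge.py '0 0 -.02 0 .02;0 0 -.035 0 .02;0 0 -.035 0 .02;0 0 -.035 0 .02;0 0 -.015 0 .02;0 0 0 0 .02;0 0 0 0 .02'
python3 - <<'E'
from chg import *; import pickle
c,im=shot("wrist","w14.png"); p,a,s=pose()
b=im.astype(int); m=(b[:,:,2]>150)&(b[:,:,0]<90)&(b[:,:,1]>90); m[:,:240]=0; m[:,320:]=0; m[270:]=0; m[:150]=0
ys,xs=np.nonzero(m); print("stud px",len(xs), xs.mean() if len(xs) else 0,ys.min() if len(ys) else 0,ys.max() if len(ys) else 0)
j=b[:,279].min(1); print([int(v) for v in j[150:420:6]])
go(*C(40,-27),.14,yw+np.pi)
E
```

```text
tool_rot: [0.0, 0.98, -0.2, 0.001]
ft_force: [-0.6, 1.9, 8.4]
width: 0.0275
grasp_force: 39.9
clock: 21.73
position: [0.5274, -0.2577, 0.1477]
tool_rot: [0.0, 0.98, -0.2, 0.001]
ft_force: [-0.3, 0.1, -1.6]
width: 0.0278
grasp_force: 39.9
stud px 0 0 0 0
[117, 119, 121, 118, 118, 115, 120, 26, 33, 49, 52, 55, 49, 228, 229, 229, 228, 190, 186, 186, 186, 185, 186, 185, 186, 185, 184, 171, 104, 126, 170, 163, 156, 128, 115, 112, 116, 115, 115, 55, 43, 41, 46, 45, 42]
tool d (before turn) [-0.0428 -0.2313  0.0065] turn 2.7706 after-turn axes [-0.044   0.2311] now [ 0.527  -0.2574  0.1465] -0.4025 j6 1.406
```

```bash
python3 nudge.py '0 0 0 -.1211 .02;0 0 0 -.1211 .02;0 0 0 -.1211 .02;0 0 0 -.1211 .02;0 0 0 -.1211 .02;0 0 0 -.1211 .02;0 0 0 -.1211 .02;0 0 0 -.1211 .02;0 0 0 -.1211 .02;0 0 0 -.1211 .02' | grep pos
python3 nudge.py '0 0 0 -.1211 .02;0 0 0 -.1211 .02;0 0 0 -.1211 .02;0 0 0 -.1211 .02;0 0 0 -.1211 .02;0 0 0 -.1211 .02;0 0 0 -.1211 .02;0 0 0 -.1211 .02;0 0 0 -.1211 .02;0 0 0 -.1211 .02' | grep pos
python3 nudge.py '0 0 0 -.1211 .02;0 0 0 -.1211 .02;0 0 0 -.1211 .02;0 0 0 -.1211 .02;0 0 0 -.1211 .02;0 0 0 -.1211 .02;0 0 0 -.1211 .02;0 0 0 -.1211 .02;0 0 0 -.1211 .02;0 0 0 0 .02' | grep pos
python3 nudge.py '-.0075 .0385 0 0 .02;-.0075 .0385 0 0 .02;-.0075 .0385 0 0 .02;-.0075 .0385 0 0 .02;-.0075 .0385 0 0 .02;-.0075 .0385 0 0 .02;0 0 0 0 .02;0 0 0 0 .02' | grep pos
python3 -c "
from chg import *
c,im=shot('wrist','w15.png'); p,a,s=pose(); 
q=onz(c,(279,228),p[2]+.0205)[:2]-p[:2]; print('cap edge rel',q@[np.cos(a),np.sin(a)])
g=im[:,279].astype(int).min(1); print(g[185:232].tolist())
go(*C(40,-27),.0555,yw+np.pi)"
```

```text
position: [0.5267, -0.2573, 0.1449]
position: [0.5268, -0.2573, 0.1449]
position: [0.5268, -0.2573, 0.1451]
position: [0.5796, -0.0263, 0.1457]
cap edge rel 0.026779047236649832
[178, 182, 167, 115, 48, 26, 28, 27, 32, 33, 30, 28, 23, 34, 33, 30, 34, 28, 38, 43, 42, 43, 44, 39, 42, 39, 44, 42, 44, 41, 42, 42, 41, 42, 39, 45, 38, 46, 56, 81, 118, 205, 253, 252, 250, 249, 249]
tool d (before turn) [ 0.0013 -0.0002  0.0904] turn -0.002 after-turn axes [ 0.0013 -0.0002] now [ 0.5795 -0.0277  0.1459] 3.108 j6 -1.699
```

```bash
python3 nudge.py '.0013 0 .03 0 .02;0 0 .03 0 .02;0 0 .02 0 .02;0 0 .0100 0 .02;0 0 0 0 .02;0 0 0 0 .02' | grep -E "pos|ft"; python3 nudge.py '.0125 0 0 0 .02;.0125 0 0 0 .02;.0125 0 0 0 .02;0 0 0 0 .02;0 0 0 0 .02' | grep -E "pos|ft" ; python3 -c "
from chg import *
go(*C(2,-27),.0335,yw+np.pi)"
```

```text
position: [0.5786, -0.0292, 0.057]
ft_force: [0.4, -0.1, -1.5]
position: [0.543, -0.0277, 0.0587]
ft_force: [5.0, 0.8, -3.2]
tool d (before turn) [0.0028 0.0009 0.0252] turn -0.0017 after-turn axes [0.0028 0.0009] now [ 0.543  -0.0277  0.0587] 3.1084 j6 -1.71
```

```bash
python3 nudge.py '.003 .0009 0 0 .02;0 0 .008 0 .02;0 0 .008 0 .02;0 0 .006 0 .02;0 0 0 0 .02;0 0 0 0 .02' | grep -E "pos|ft"; python3 nudge.py '0 0 .0015 0 .02;0 0 0 0 .02' | grep -E "pos|ft"
```

```text
position: [0.5406, -0.0266, 0.036]
ft_force: [6.4, -0.6, -4.8]
position: [0.5409, -0.0266, 0.0348]
ft_force: [5.7, 0.1, -0.4]
```

```bash
python3 nudge.py '0 0 .0015 0 .02;0 0 0 0 .02' | grep -E "pos|ft"; python3 nudge.py '0 0 .001 0 .02;0 0 0 0 .02' | grep -E "pos|ft"
```

```text
position: [0.541, -0.0266, 0.0335]
ft_force: [6.0, -0.3, -0.0]
position: [0.5411, -0.0266, 0.0327]
ft_force: [6.4, -0.4, 1.6]
```

Now forward to the contact.

```bash
python3 nudge.py '0 0 .001 0 .02;-.002 0 0 0 .02;-.002 0 0 0 .02;0 0 0 0 .02' | grep -E "pos|ft"; python3 nudge.py '-.002 0 0 0 .02;0 0 0 0 .02;0 0 0 0 .02' | grep -E "pos|ft"
```

```text
position: [0.5435, -0.0266, 0.0325]
ft_force: [-4.8, -1.1, 19.8]
position: [0.5453, -0.0267, 0.0325]
ft_force: [-4.9, -1.1, 19.9]
```

```bash
python3 nudge.py '0 0 -.001 0 .02;0 0 0 0 .02;0 0 0 0 .03;0 0 0 0 .033;0 0 0 0 .036;0 0 0 0 .038;0 0 -.02 0 .038;0 0 -.04 0 .038;0 0 -.04 0 .038;-.03 0 -.03 0 .04' | grep -E "clo|pos|ft"; python3 nudge.py '-.03 0 0 0 .05;0 0 0 0 .05;0 0 0 0 .05' | grep pos
python3 - <<'E'
from h import *; import pickle
c,im=shot("wrist","w16.png"); pickle.dump(c,open("pics/w16.pkl","wb"))
b=shot("side","i16.png")[1]; 
cv2.imwrite("pics/c16.png",np.hstack([im[0:300,100:500],cv2.resize(b[190:300,220:360],(382,300),interpolation=cv2.INTER_CUBIC)]))
go(.529,-.3609,.12,np.radians(198.2))
E
```

```text
clock: 28.33
position: [0.5704, -0.0267, 0.1631]
ft_force: [1.5, -0.6, -0.2]
position: [0.604, -0.0281, 0.1602]
tool d (before turn) [ 0.0627 -0.3351  0.0395] turn -0.3498 after-turn axes [ 0.1738 -0.2933] now [ 0.6025 -0.028   0.1595] 3.1094 j6 -1.694
```

View pics/c16.png

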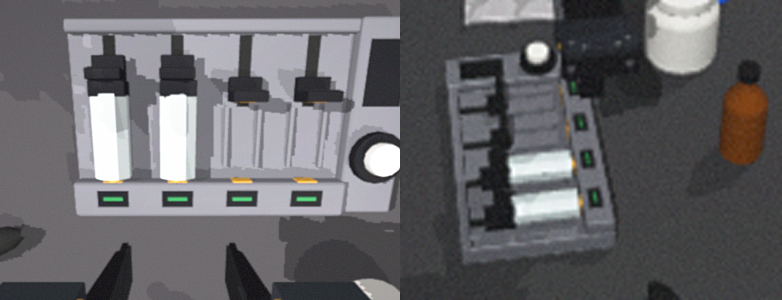

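Both packs sit alike, studs at contacts (112,180) and (178,180). Next pack C.

```bash
python3 nudge.py '.007 -.0372 0 0 .05;.007 -.0372 0 0 .05;.007 -.0372 0 0 .05;.007 -.0372 0 0 .05;.007 -.0372 0 0 .05;.007 -.0372 0 0 .05;.007 -.0372 0 0 .05;.007 -.0372 0 0 .05;.007 -.0372 0 -.07 .05;0 0 0 -.07 .05' | grep pos; python3 nudge.py '0 0 .02 -.07 .05;0 0 .02 -.07 .05;0 0 0 -.07 .05;0 0 0 0 .05;0 0 0 0 .05' | grep pos
python3 packs.py 17; python3 -c "
from h import *
go(.5291,-.3615,.007,np.radians(198.2))"
```

```text
position: [0.5273, -0.366, 0.1596]
position: [0.5293, -0.3604, 0.1202]
[275.9 210.8] 2917 world [ 0.5342 -0.3603] deg 17.6
tool d (before turn) [ 0.0007 -0.0007  0.1137] turn -0.0023 after-turn axes [ 0.0007 -0.0007] now [ 0.5296 -0.3606  0.1207] -2.8263 j6 -2.587
```

```bash
python3 nudge.py '0 -.0007 .03 0 .05;0 0 .035 0 .05;0 0 .03 0 .05;0 0 .0187 0 .05;0 0 0 0 .05;0 0 0 0 .02;0 0 0 0 .02;0 0 0 0 .02;0 0 0 0 .02;0 0 0 0 .02' 40 | tail -4
python3 nudge.py '0 0 -.02 0 .02;0 0 -.035 .05 .02;0 0 -.035 .1 .02;0 0 -.035 .1 .02;0 0 -.015 .1 .02;0 0 0 0 .02;0 0 0 0 .02'
python3 - <<'E'
from chg import *
go(*C(40,27),.14,yw+np.pi)
E
```

```text
tool_rot: [0.001, -0.158, 0.987, -0.001]
ft_force: [-0.4, 0.4, 6.8]
width: 0.0277
grasp_force: 40.0
clock: 31.4
position: [0.53, -0.3614, 0.1477]
tool_rot: [0.001, 0.015, 1.0, -0.001]
ft_force: [-0.6, 1.1, -1.5]
width: 0.0274
grasp_force: 40.0
tool d (before turn) [-0.0381  0.3889  0.0077] turn 0.0013 after-turn axes [-0.0377  0.3889] now [ 0.53   -0.3614  0.1477] 3.1114 j6 -2.242
```

```bash
python3 nudge.py '-.0038 .0389 0 0 .02;-.0038 .0389 0 0 .02;-.0038 .0389 0 0 .02;-.0038 .0389 0 0 .02;-.0038 .0389 0 0 .02;-.0038 .0389 0 0 .02;-.0038 .0389 0 0 .02;-.0038 .0389 0 0 .02;-.0038 .0389 0 0 .02;-.0038 .0389 0 0 .02' | grep pos; python3 nudge.py '0 0 0 0 .02;0 0 0 0 .02;0 0 0 0 .02' | grep pos
python3 -c "
from chg import *
c,im=shot('wrist','w18.png'); p,a,s=pose(); 
g=im[:,279].astype(int).min(1); print(g[185:240].tolist())
e=[i for i in range(200,250) if g[i]<120<=g[i+1]]; print(e); q=onz(c,(279,e[0]+1.5),p[2]+.0205)[:2]-p[:2]; print('cap edge rel',q@[np.cos(a),np.sin(a)])
go(*C(40,27),.0555,yw+np.pi)"
```

```text
position: [0.5797, 0.0281, 0.1451]
position: [0.58, 0.0261, 0.1455]
[21, 29, 27, 27, 30, 28, 19, 29, 30, 26, 28, 35, 37, 44, 42, 43, 42, 39, 39, 40, 43, 44, 41, 40, 39, 37, 42, 38, 45, 35, 43, 43, 54, 121, 184, 224, 250, 249, 249, 249, 249, 248, 248, 249, 248, 248, 248, 248, 248, 248, 248, 249, 248, 248, 248]
[217]
cap edge rel 0.03153329861742856
tool d (before turn) [0.0002 0.0007 0.0903] turn -0.0001 after-turn axes [0.0002 0.0007] now [0.5801 0.0254 0.1458] 3.11 j6 -1.609
```

```bash
python3 nudge.py '0 .0007 .03 0 .02;0 0 .03 0 .02;0 0 .02 0 .02;0 0 .0115 0 .02;0 0 0 0 .02;0 0 0 0 .02' | grep -E "pos|ft"; python3 nudge.py '.012 0 0 0 .02;.012 0 0 0 .02;.012 0 0 0 .02;0 0 0 0 .02;0 0 0 0 .02' | grep -E "pos|ft" ; python3 -c "
from chg import *
go(*C(5,27),.0345,yw+np.pi)"
```

```text
position: [0.5807, 0.026, 0.0553]
ft_force: [0.2, -0.1, -1.4]
position: [0.5465, 0.0276, 0.057]
ft_force: [4.8, -0.6, -1.6]
tool d (before turn) [ 0.0015 -0.0004  0.0225] turn -0.0009 after-turn axes [ 0.0015 -0.0004] now [0.5465 0.0276 0.057 ] 3.1092 j6 -1.608
```

```bash
python3 nudge.py '.0025 -.0004 0 0 .02;0 0 .008 0 .02;0 0 .008 0 .02;0 0 .006 0 .02;0 0 0 0 .02;0 0 0 0 .02' | grep -E "pos|ft"; python3 nudge.py '0 0 .0015 0 .02;0 0 0 0 .02' | grep -E "pos|ft";python3 nudge.py '0 0 .001 0 .02;0 0 0 0 .02' | grep -E "pos|ft"
```

```text
position: [0.5446, 0.0273, 0.0343]
ft_force: [5.7, -0.6, -3.6]
position: [0.5448, 0.0273, 0.0331]
ft_force: [5.9, 0.5, 0.1]
position: [0.5449, 0.0273, 0.0324]
ft_force: [5.5, -0.6, 2.0]
```

```bash
python3 nudge.py '-.002 0 0 0 .02;-.002 0 0 0 .02;0 0 0 0 .02;0 0 0 0 .02' | grep -E "pos|ft"
python3 nudge.py '0 0 0 0 .03;0 0 0 0 .033;0 0 0 0 .036;0 0 0 0 .038;0 0 -.02 0 .038;0 0 -.04 0 .038;0 0 -.04 0 .038;-.03 0 -.03 0 .04;-.03 0 0 0 .05;0 0 0 0 .05' | grep -E "clo|pos|ft"
python3 nudge.py '0 0 0 0 .05;0 0 0 0 .05' | grep pos; python3 w.py 19; python3 -c "
from h import *
shot('scene','s19.png');shot('side','i19.png')
im=cv2.imread('pics/w19.png')
a=cv2.imread('pics/s19.png')[140:310,20:320]; b=cv2.imread('pics/i19.png')[190:385,195:360]
cv2.imwrite('pics/c19.png',np.vstack([np.hstack([im[0:300,80:480],cv2.resize(b,(330,300))]),cv2.resize(a,(730,300))[:, :]]))
go(.60,-.25,.2,np.pi)"
```

```text
position: [0.5476, 0.0273, 0.0324]
ft_force: [1.4, -0.8, 9.0]
clock: 35.45
position: [0.6101, 0.0253, 0.1625]
ft_force: [-0.4, 0.8, -1.6]
position: [0.6046, 0.0257, 0.1594]
[0.6045 0.0258 0.1595] 3.109
tool d (before turn) [-0.0042 -0.2757 -0.0403] turn -0.0322 after-turn axes [ 0.0047 -0.2757] now [0.6047 0.0257 0.1597] 3.1094 j6 -1.605
```

View pics/c19.png

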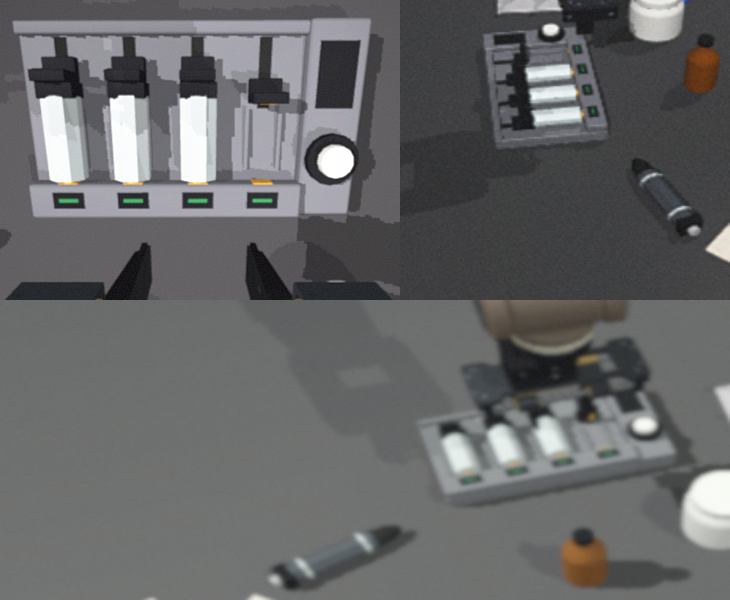

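Three packs are in and alike; no other pack in view. Machine 1 lies unmoved near side crop (668,200). I'll measure it from two wrist views.

```bash
python3 nudge.py '-.0137 -.0363 -.007 0 .06;-.0137 -.0363 -.007 0 .06;-.0137 -.0363 -.007 0 .06;-.0137 -.0363 -.007 0 .06;-.0137 -.0363 -.007 0 .06;-.0137 -.0363 -.007 0 .06;0 0 0 0 .06;0 0 0 0 .06' |grep pos; python3 w.py 20; python3 nudge.py '-.0158 -.025 0 0 .06;-.0158 -.025 0 0 .06;0 0 0 0 .06;0 0 0 0 .06'|grep pos; python3 w.py 21; python3 -c "
from seg import *
shot('scene','s21.png')
for i in(20,21):
  c,im=load(i); b=im[:265].astype(int); m=(b.min(2)>170)&(b.max(2)-b.min(2)<35)
  for B in blobs(m,40): print(i,B[0].round(1),int(B[1]),onz(c,B[0],.027).round(4)[:2])
"
```

```text
position: [0.6802, -0.1965, 0.2016]
[ 0.6799 -0.1949  0.2015] 3.108
position: [0.7104, -0.2449, 0.2013]
[ 0.7102 -0.2442  0.2016] 3.11
20 [407.2  36.8] 2159 [ 0.5502 -0.077 ]
20 [471.8  36.6] 2259 [ 0.5521 -0.0199]
20 [536.9  36.6] 2342 [0.5541 0.0377]
20 [249.9 155.7] 117 [ 0.6507 -0.2224]
20 [181.2 178.7] 113 [ 0.6712 -0.2918]
20 [ 30.7 225. ] 5356 [ 0.7143 -0.4526]
20 [151.  189.2] 40 [ 0.6808 -0.3232]
20 [147.2 236.9] 4303 [ 0.7317 -0.3344]
21 [467.5  16.7] 1044 [ 0.5656 -0.0744]
21 [532.9  16.6] 1081 [ 0.5674 -0.0174]
21 [299.5 122.4] 124 [ 0.6508 -0.2221]
21 [227.9 146.5] 120 [ 0.6712 -0.2915]
21 [ 53.8 211.3] 12097 [ 0.731  -0.4735]
21 [195.9 157.5] 57 [ 0.6809 -0.3234]
21 [188.6 214. ] 5272 [ 0.7383 -0.3366]
```

View pics/s21.png

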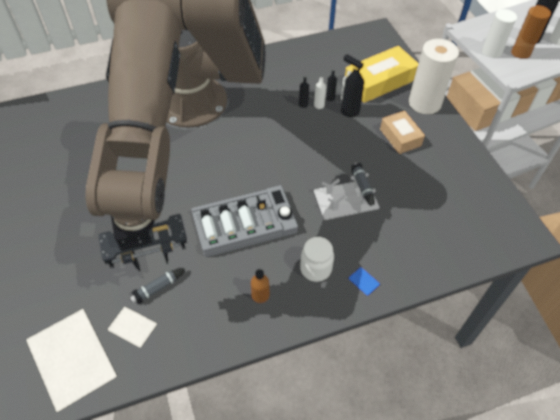

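No pack is left on the table; machine 2 lies in the stand (365,183), machine 1 at (158,286). Both views give its mid at (0.661,-0.257), heading 106°.

```bash
python3 nudge.py '0 0 0 .1254 .06;0 0 .01 .1254 .06;0 0 .01 .1254 .06;0 0 .01 .1254 .06;0 0 .01 .1254 .06;0 0 .01 .1254 .06;0 0 .01 .1254 .06;0 0 .01 .1254 .06;0 0 .01 .1254 .06;0 0 0 .1254 .06'|grep pos; python3 nudge.py '0 0 0 0 .06;0 0 0 0 .06' |grep pos;  python3 -c "
from h import *
go(.661,-.257,.0075,np.radians(106.4))"
```

```text
position: [0.7095, -0.2435, 0.1203]
position: [0.7105, -0.2444, 0.1227]
tool d (before turn) [ 0.0023 -0.0511  0.1152] turn 0.0074 after-turn axes [ 0.0019 -0.0511] now [ 0.7105 -0.2444  0.1227] 1.8645 j6 -0.713
```

```bash
python3 nudge.py '.001 -.0256 0 .0074 .06;.001 -.0256 0 0 .06;0 0 0 0 .06;0 0 .03 0 .06;0 0 .03 0 .06;0 0 .03 0 .06;0 0 .0245 0 .06;0 0 0 0 .06;0 0 0 0 .06'|grep pos
python3 nudge.py '0 0 0 0 .02;0 0 0 0 .02;0 0 0 0 .02;0 0 0 0 .02;0 0 0 0 .02;0 0 0 0 .02' 40
python3 nudge.py '0 0 -.02 0 .02;0 0 -.035 0 .02;0 0 -.035 0 .02;0 0 -.035 0 .02;0 0 -.035 -.11 .02;0 0 0 -.11 .02;0 0 0 -.11 .02;0 0 0 -.11 .02;0 0 0 0 .02;0 0 0 0 .02' | grep pos
python3 -c "
from h import *
go(.558,.2912,.165,np.radians(174.3))"
```

```text
position: [0.6609, -0.2576, 0.0076]
clock: 39.17
position: [0.6613, -0.2582, 0.0086]
tool_rot: [0.001, 0.601, 0.799, 0.0]
ft_force: [0.4, 0.7, 4.0]
width: 0.0294
grasp_force: 40.0
position: [0.6607, -0.258, 0.1675]
tool d (before turn) [0.4813 0.2839 0.0025] turn -0.7536 after-turn axes [0.1568 0.5363] now [ 0.6607 -0.258   0.1675] 2.2886 j6 -1.183
```

```bash
python3 nudge.py '0 0 0 -.1077 .02;0 0 0 -.1077 .02;0 0 0 -.1077 .02;0 0 0 -.1077 .02;0 0 0 -.1077 .02;0 0 0 -.1077 .02;0 0 0 -.1077 .02;.0112 .0383 0 0 .02;.0112 .0383 0 0 .02;.0112 .0383 0 0 .02' | grep pos
python3 nudge.py '.0112 .0383 0 0 .02;.0112 .0383 0 0 .02;.0112 .0383 0 0 .02;.0112 .0383 0 0 .02;.0112 .0383 0 0 .02;.0112 .0383 0 0 .02;.0112 .0383 0 0 .02;.0112 .0383 0 0 .02;.0112 .0383 0 0 .02;.0112 .0383 0 0 .02' | grep pos
python3 nudge.py '.0112 .0383 .01 0 .02;0 0 .027 0 .02;0 0 0 0 .02;0 0 0 0 .02' | grep pos
python3 w.py 22; python3 -c "
from seg import *
go(.558,.2912,.128,np.radians(174.3))
c,im=load(22); p,a,s=pose(); g=im.astype(int)[:,279].min(1)
r=[(i,int(g[i])) for i in range(150,375) if g[i]>150]; print(r)
"
```

```text
position: [0.6377, -0.1397, 0.1671]
position: [0.5629, 0.2532, 0.1676]
position: [0.5554, 0.2903, 0.1297]
[0.5563 0.29   0.1309] 3.044
tool d (before turn) [-0.0016  0.0014  0.0029] turn 0.0014 after-turn axes [-0.0016  0.0014] now [0.5563 0.29   0.1309] 3.0435 j6 -1.097
[(203, 178), (204, 252), (205, 255), (206, 252), (207, 252), (208, 252), (209, 252), (210, 252), (211, 255), (212, 255), (213, 163), (332, 162), (333, 162), (345, 177), (346, 221), (347, 225), (348, 227), (349, 206)]
```

```bash
python3 -c "
from seg import *
c,im=load(22); p,a,s=pose()
for r in (208,347.3):
  q=onz(c,(279,r),p[2]+.0225)[:2]-p[:2]; print(q@[np.cos(a),np.sin(a)],q@[np.sin(a),-np.cos(a)])
c,im=load(7); p=np.array([.5669,.3806,.1287]);a=3.039
for r in (216,353.5):
  q=onz(c,(279,r),p[2]+.0225)[:2]-p[:2]; print('m2',q@[np.cos(a),np.sin(a)])
"
```

```text
0.03809144535749576 0.001233710565471371
-0.03358824593969511 0.001310058721344036
m2 0.032231464185122634
m2 -0.040020408162839444
```

```bash
python3 nudge.py '-.0038 .0014 .02 0 .02;0 0 .025 0 .02;0 0 .018 0 .02;0 0 .005 0 .02;0 0 0 0 .02;0 0 0 0 .02'| grep -E "pos|ft"; python3 nudge.py '0 0 .0015 0 .02;0 0 0 0 .02'|grep -E "pos|ft"; python3 nudge.py '0 0 .0015 0 .02;0 0 0 0 .02'|grep -E "pos|ft"
```

```text
position: [0.561, 0.2911, 0.0641]
ft_force: [-0.2, 0.2, -1.4]
position: [0.5606, 0.2916, 0.0624]
ft_force: [-0.3, -0.1, -2.3]
position: [0.5606, 0.2916, 0.0615]
ft_force: [-2.5, -3.5, 8.7]
```

```bash
python3 nudge.py '0 0 0 0 .032;0 0 0 0 .034;0 0 0 0 .038;0 0 0 0 .045;0 0 0 0 .045;0 0 -.03 0 .045;0 0 -.04 0 .045;0 0 -.04 0 .045;0 0 -.03 0 .045;0 0 0 0 .045'| grep -E "clo|pos|ft"; python3 nudge.py '0 0 0 0 .045;0 0 0 0 .045'|grep pos
python3 w.py 23
python3 - <<'E'
from seg import *
c,im=load(23); O=np.array([.5625,.336]); a=-.0995; S=np.array([[np.cos(a),-np.sin(a)],[np.sin(a),np.cos(a)]])
g=im.astype(int).min(2)
for x in (277,): print([(i,int(g[i,x])) for i in range(120,300) if g[i,x]>170])
s=shot('scene','s23.png')[1]; d=shot('side','i23.png')[1]
cv2.imwrite("pics/c23.png",np.vstack([np.hstack([im[60:360,80:480],cv2.resize(d[140:240,200:330],(390,300))]),np.hstack([cv2.resize(s[140:260,270:430],(400,300)),cv2.resize(d[190:310,210:370],(390,300))])]))
from chg import *
go(*C(30,136),.075,np.radians(174.3))
E
```

```text
clock: 43.72
position: [0.562, 0.2926, 0.2062]
ft_force: [0.1, -0.1, -0.2]
position: [0.5596, 0.2915, 0.1989]
[0.5595 0.2914 0.1983] 3.046
[(155, 206), (156, 255), (157, 255), (158, 255), (159, 255), (160, 255), (161, 228), (238, 244), (239, 255), (240, 255), (241, 255), (242, 255), (243, 201), (271, 212), (272, 255), (273, 255), (274, 254), (275, 232)]
tool d (before turn) [-0.0287 -0.154   0.1231] turn 0.0037 after-turn axes [-0.0293 -0.1539] now [0.5596 0.2915 0.1981] 3.0458 j6 -1.099
```

View pics/c23.png

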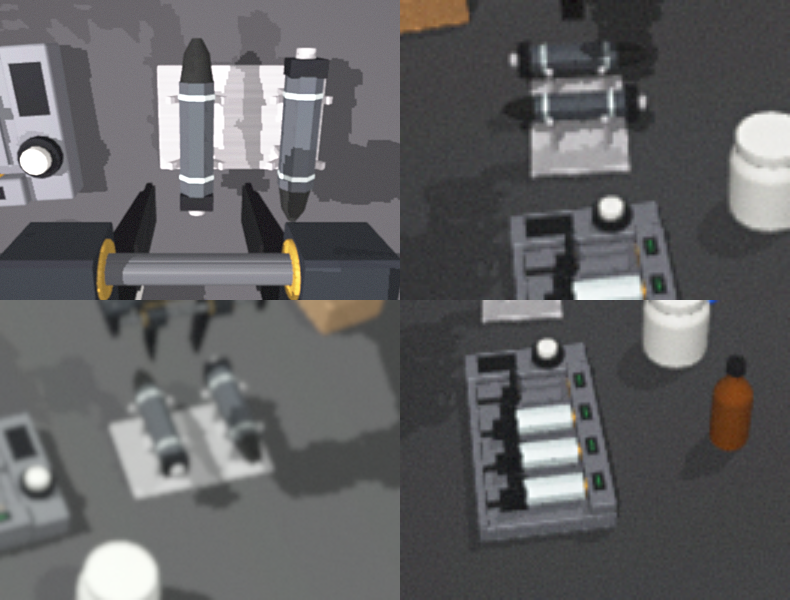

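Both machines lie in their cradles. A numeric check of the ring positions comes next, while I move over to the button with shut fingers.

```bash
python3 - <<'E'
from seg import *
c,im=load(23); O=np.array([.5625,.336]); a=-.0995; S=np.array([[np.cos(a),-np.sin(a)],[np.sin(a),np.cos(a)]])
for p in [(277,158),(277,240.5),(381,157),(375,238)]: print((S.T@(onz(c,p,.0808)[:2]-O)*1e3).round(1))
E
python3 nudge.py '-.0075 -.0385 0 0 0;-.0075 -.0385 0 0 0;-.0075 -.0385 0 0 0;-.0075 -.0385 0 0 0;0 0 .03 0 0;0 0 .03 0 0;0 0 .03 0 0;0 0 .02 0 0;0 0 0 0 0;0 0 0 0 0' 40
python3 -c "
from chg import *
go(.5734,.1353,.053,np.radians(174.3)); go(*C(30,136),.053,np.radians(174.3))"
```

```text
[-34.2 -45.2]
[ 38.3 -45. ]
[-35.3  39.5]
[35.6 40.6]
clock: 44.87
position: [0.5747, 0.1354, 0.0886]
tool_rot: [-0.001, 0.048, 0.999, -0.0]
ft_force: [-0.9, 0.1, -0.4]
width: 0.0005
grasp_force: 0.0
tool d (before turn) [ 0.0013 -0.0002  0.0356] turn 0.0036 after-turn axes [ 0.0013 -0.0002] now [0.5747 0.1354 0.0886] 3.0457 j6 -1.355
tool d (before turn) [ 0.0013 -0.0001  0.0356] turn 0.0036 after-turn axes [ 0.0013 -0.0001] now [0.5747 0.1354 0.0886] 3.0457 j6 -1.355
```

```bash
python3 nudge.py '.0013 0 .015 0 0;0 0 .015 0 0;0 0 .005 0 0;0 0 .003 0 0;0 0 0 0 0;0 0 0 0 0'| grep -E "pos|ft"; python3 nudge.py '0 0 .003 0 0;0 0 0 0 0;0 0 0 0 0'| grep -E "pos|ft"; python3 nudge.py '0 0 .002 0 0;0 0 0 0 0;0 0 0 0 0'| grep -E "pos|ft"
```

```text
position: [0.574, 0.1357, 0.0528]
ft_force: [-2.9, 1.0, 3.1]
position: [0.5743, 0.1357, 0.0501]
ft_force: [-4.3, 0.3, 13.4]
position: [0.5744, 0.1358, 0.0498]
ft_force: [-10.5, -1.2, 32.3]
```

```bash
python3 nudge.py '0 0 -.01 0 0;0 0 -.03 0 0;0 0 -.04 0 0;0 0 -.04 0 0;0 0 -.03 0 0;0 0 0 0 0;0 0 0 0 0;0 0 0 0 0;0 0 0 0 0;0 0 0 0 0' | grep -E "clo|pos|ft"
python3 - <<'E'
from h import *
a=cv2.imread("pics/i23.png").astype(int); b=shot("side","i24.png")[1].astype(int)
d=(abs(a-b).max(2)>40)
print("bays/packs diff px",d[215:290,240:292].sum(),"stand",d[150:200,240:280].sum(),"tub/ink",d[170:260,300:360].sum(),"south table",d[290:400,195:380].sum())
r=robot.hand_in(); print(r)
E
```

```text
clock: 46.7
position: [0.5735, 0.1355, 0.1953]
ft_force: [-0.2, -0.3, -0.0]
bays/packs diff px 0 stand 184 tub/ink 0 south table 0
the job is handed in; nothing more can be done
None
```

I seated the three packs found on the table in bays 1–3, laid both machines in the stand, pressed the start button down to its stop, and handed the job in at about 47 s. The last comparison showed no change at the packs, tub, ink bottle or table, but some changed pixels over the stand that I didn't look into, possibly the arm standing in front of it.

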